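# Lay out a wheel-hub kit in assembly order

### The arm

A 6-joint arm with a two-finger parallel gripper is mounted at the origin on the work surface. World frame = base frame: x ahead of the robot, y to its left, z up, the work surface at z = 0. Lengths are in mm, angles in rad, forces in N, time in s.
With the tool pointing down it reaches from about 350 to 775 mm from the base axis. Payload 7.3 kg.
Tool frame: the origin (TCP) lies at the very end of the fingers, on their centre line; the grasp point (between the pads) lies 19 mm behind it; z points along the fingers, y is the line along which they close (so a half turn about z gives the same grasp; the last joint's range is limited). The gripper opens to 92 mm and grips with 3 to 60 N. Pads are 19 mm wide; open, the fingers measure 130 mm over their backs; the gripper's body (75 mm by 190 mm) begins 47 mm behind the grasp point.
Start: joints at [-1.483, 0.342, 1.524, -0, 1.275, -0.146], TCP at [121.651, -510.733, 200.741] pointing down, gripper open.
Joint ranges: [-2.53, 2.53], [-0.77, 2.02], [0.04, 2.7], [-1, 4.14], [0.28, 2.66], [-3.11, 3.11]. Speed limits (rad/s): [2.57, 2.57, 3.14, 3.14, 3.14, 3.14].

### API

Orientations are given as [roll, pitch, yaw] about the fixed x, y, z axes, in that order (R = Rz(yaw) Ry(pitch) Rx(roll)).
In Python, from plant import get_obs, vision, workorder gives the robot as it stands.
- The arm moves only by the shell command python3 -m pendant 'ROWS' [OPENING]. ROWS is a JSON object of lists of equal length, an entry for each row: "dp": the shift along the tool's x, y, z in m, a list of three; "rotation": the turn, a rotation vector about the tool's x, y, z in rad, a list of three. A call has 1 to 8 rows; each row is the pose to reach, as a shift and turn from the pose commanded when the call began, along the tool's axes at that moment; what a row does not reach only later rows make up. A row lasts 1/8 s, in which the tool goes at most 62.5 mm and 10.7 degrees, less where a joint would pass 70% of its speed; a pose out of reach is approached as far as the arm can. A call with a gripper value outside its range is refused whole. OPENING is the finger opening in m, from 0 to 0.0918, set as the call begins (- or left out, the last holds). The fingers move at their own pace and stop on an object; the grip force is fixed at half the most. Time passes only in rows, so rows that repeat a pose let the fingers close. It gives the time, the measured TCP pose, the force, the opening and the grip force at its end, in the units of the state.
- get_obs(): the state, without advancing time (a new reading comes with each control period).
- vision.capture(name): name is "side" or "top" or "wrist"; returns a dict with "pixels" (420x560x3 uint8, red, green, blue), "vfov" (degrees; the focal length in pixels is half the picture's height over the tangent of half this angle, whatever the lens; pixels are square), "cx", "cy" (the principal point, pixels), "dist" ([k1, k2, p1, p2, k3] as OpenCV has them; the pictures are not rectified), "pose" (4x4, takes a point from camera to world coordinates); the wrist camera has in their place "T_tool_cam" (4x4, takes a point from camera to tool coordinates, whose origin is the TCP and whose axes are the flange's). Camera axes: x right, y up, looking along -z (the intrinsics and any distortion apply to the point x, -y, -z); pixel columns grow to the right and rows downward; lengths in mm; the calibration is good to about 2 mm. A picture is of the moment at which its call begins: read the wrist's pose just before it. There is no depth.
- workorder.close_job(): hands the job in; it is judged then, once.
The state is a dict: "time": time; "joint_positions": joint angles; "dq": joint speeds; "tau": joint torques, N m; "tool_pos": TCP position; "tcp_rot": TCP orientation; "contact_force": force on the tool from outside, world axes, zero at the start; "moment": the same for the moment, N m; "grip_width": finger opening in mm; "finger_force": force on a finger pad.
Only numpy, scipy, OpenCV 4.12 (cv2) and the standard library are available. Lean on these libraries where they do the work, as an engineer would, in place of code of your own. Each camera call takes 0.05 s, during which the arm holds its last target. There are 200 camera calls.

### The job

Lay the wheel-hub kit out on the grey mat in the order it goes onto the stub axle: one straight row along the mat's long middle line, starting beside the axle and running towards the red bin - big bearing, then the hub, then the small bearing, then the dust cap - with a finger's breadth (about 25 mm) clear between each and the next, counting from the edge of the axle's flange. Stand the castle nut centrally on top of the small bearing that it will lock. Keep every part the way up it lies now and set it down without dropping it, and do not shift the axle, the bin, the carton or the tin.

Things in the scene. Friction and masses are not known exactly. Their poses are not given: they have to be found in the camera images.
- mat: Grey flat rubber fitting mat fixed on the bench in front of the robot, 120 (its x) x 620 (its y) x 3 mm thick. Origin: centre of its underside; its y axis runs along its length, so its long middle line is x = 0 in its own frame. Its top is 3 mm above the bench.
- stub_axle: Stub axle standing upright near one end of the mat (left or right end, about 250 mm from the mat's centre): green square flange 80 x 80 x 10 mm lying on the mat, stepped steel spindle (42 mm narrowing to 17 mm dia) rising from its middle to 115 mm above the flange's underside. Loose but heavy (1.5 kg); stays where it is. Origin: centre of the flange's underside.
- big_bearing: The larger of the two tapered roller bearings, lying flat: steel ring 62 mm outside diameter, 30 mm bore, 17 mm high, about 0.23 kg. Origin: centre of its underside, z up.
- hub: Green wheel hub standing on its flange: round flange 100 mm dia x 10 mm, on it a round hollow boss 58 mm outside dia (42 mm bore) up to 52 mm above the underside; about 0.75 kg. Grip it by the boss. Origin: centre of its underside, z up.
- small_bearing: The smaller of the two tapered roller bearings, lying flat: steel ring 47 mm outside diameter, 20 mm bore, 15 mm high, 0.12 kg. Its top face is flat. Origin: centre of its underside, z up.
- castle_nut: Steel hexagon castle nut lying flat, slotted crown up: 30 mm across flats, 34.6 mm across corners, 22 mm high (the hexagon takes the lower 16 mm, the slotted round crown of 28 mm dia the rest), 0.07 kg. Origin: centre of its underside, z up; one flat faces its own +x, the others follow every 60 degrees about z.
- dust_cap: Black plastic dust cap, closed domed end up: 56 mm dia lip 4 mm high at the bottom, above it a 50 mm dia straight side up to 24 mm, rounded top at 32 mm; about 50 g. Origin: centre of its underside, z up.
- red_bin: Bystander: red open-fronted stock bin of bolts, 100 x 100 x 52 mm high, 0.9 kg, standing on the other end of the mat from the stub axle. Origin: centre of its underside. Leave it alone.
- carton: Bystander: brown cardboard carton with a paper band, 70 (x) x 120 (y) x 50 mm high, on the bench off to one side. Origin: centre of its underside. Leave it alone.
- grease_tin: Bystander: blue round tin with a steel lid, 85 mm dia, 78 mm high, on the bench off to the other side. Origin: centre of its underside. Leave it alone.
There are look-alikes about, which are no part of the job. What is shaped like the small_bearing but green or orange is not meant.

How it is judged (in metres and radians):
At the end, for the whole second after the job is handed in: In order from axle to red bin: big bearing, hub, small bearing, cap flat on the mat, centres within 15 mm of its long middle line, each clear gap (first from the axle flange edge) 10 to 40 mm; nut upright on the small bearing within 10 mm of its centre; all upright, released, at rest (x of big_bearing in the frame of mat between -0.015 and 0.015 m and height (world z) of each of big_bearing, hub, small_bearing, dust_cap below 0.008 m and x of hub in the frame of mat between -0.015 and 0.015 m and x of small_bearing in the frame of mat between -0.015 and 0.015 m and x of dust_cap in the frame of mat between -0.015 and 0.015 m and horizontal distance between stub_axle and big_bearing between 0.081 and 0.111 m and horizontal distance between big_bearing and hub between 0.091 and 0.121 m and horizontal distance between hub and small_bearing between 0.0835 and 0.1135 m and horizontal distance between small_bearing and dust_cap between 0.0615 and 0.0915 m and horizontal distance between stub_axle and hub above 0.16 m and horizontal distance between stub_axle and small_bearing above 0.24 m and horizontal distance between stub_axle and dust_cap above 0.3 m and horizontal distance between red_bin and dust_cap below 0.25 m and horizontal distance between castle_nut and small_bearing below 0.01 m and z of castle_nut in the frame of small_bearing between 0.012 and 0.018 m and angle between each of big_bearing, hub, small_bearing, dust_cap, castle_nut's own z axis and vertical below 0.12 rad and linear speed of each of big_bearing, hub, small_bearing, dust_cap, castle_nut below 0.01 m/s and angular speed of each of big_bearing, hub, small_bearing, dust_cap, castle_nut below 0.1 rad/s); the robot touches nothing.
It fails at once if the stub axle has been shoved more than 15 mm from where it stood (distance of stub_axle from where it was at the start of the episode above 0.015 m).
It fails at once if the red bin has been shoved more than 15 mm from where it stood (distance of red_bin from where it was at the start of the episode above 0.015 m).
It fails at once if the carton has been shoved more than 15 mm from where it stood (distance of carton from where it was at the start of the episode above 0.015 m).
It fails at once if the grease tin has been shoved more than 15 mm from where it stood (distance of grease_tin from where it was at the start of the episode above 0.015 m).
It fails at once if a part of the kit falls free at over 0.8 m/s (dropped from more than about 30 mm) ((linear speed of big_bearing above 0.8 m/s and contact force between big_bearing and the fingers below 0.05 N) or (linear speed of hub above 0.8 m/s and contact force between hub and the fingers below 0.05 N) or (linear speed of small_bearing above 0.8 m/s and contact force between small_bearing and the fingers below 0.05 N) or (linear speed of dust_cap above 0.8 m/s and contact force between dust_cap and the fingers below 0.05 N) or (linear speed of castle_nut above 0.8 m/s and contact force between castle_nut and the fingers below 0.05 N)).
It also fails if it takes over 120 s, if anything falls off the work surface, if the arm or the gripper's body presses on something with over 40 N, if the wrist force passes 120 N, or if a joint passes its speed limit or range.

## Working session

There is one attempt and no reset: what is moved stays moved. The work goes in short steps, Python scripts to look and compute and a shell command to move; the robot and the scene stay as the last step left them, time stands still between calls to the robot, and variables do not carry over. Pictures are saved under pics/ and viewed, at most 14 in all, crops included, and the job is handed in when it is done.

```bash
ls; mkdir -p pics; python3 - <<'E'
from plant import get_obs, vision
import cv2
o=get_obs(); print({k:o[k] for k in('time','tool_pos','tcp_rot','grip_width','contact_force')})
for n in('top','side'):
    c=vision.capture(n); print(n,c['vfov'],c['cx'],c['cy'],c['dist'],c['pose'])
    cv2.imwrite(f'pics/{n}0.png',cv2.resize(c['pixels'][:,:,::-1],(800,600)))
    cv2.imwrite(f'{n}0_raw.png',c['pixels'][:,:,::-1])
E
```

```text
pics
{'time': 0.0, 'tool_pos': array([ 121.6138262 , -510.26942452,  200.04776045]), 'tcp_rot': array([-3.14009173e+00, -1.85199648e-04,  2.33855702e-01]), 'grip_width': 91.64054019810145, 'contact_force': array([0.34084838, 0.33582541, 0.62111786])}
top 45.571624385864716 279.9811785671513 198.95633417793192 [0.01048573 0.         0.         0.         0.        ] [[-1.13980982e-02  9.95344479e-01 -9.57050189e-02  4.55981150e+02]
 [-9.99889377e-01 -1.04305812e-02  1.06035806e-02 -1.84265646e+00]
 [ 9.55595648e-03  9.58152924e-02  9.95353261e-01  1.35983474e+03]
 [ 0.00000000e+00  0.00000000e+00  0.00000000e+00  1.00000000e+00]]
side 53.35192611988947 284.28131622514616 204.67697475550548 [-0.05666752  0.          0.          0.          0.        ] [[ 9.79900481e-01  1.43666352e-01 -1.38401684e-01  4.17560380e+02]
 [-1.99465822e-01  6.95529888e-01 -6.90254707e-01 -8.49276870e+02]
 [-2.90386793e-03  7.03987325e-01  7.10206599e-01  8.95146555e+02]
 [ 0.00000000e+00  0.00000000e+00  0.00000000e+00  1.00000000e+00]]
```

View pics/top0.png

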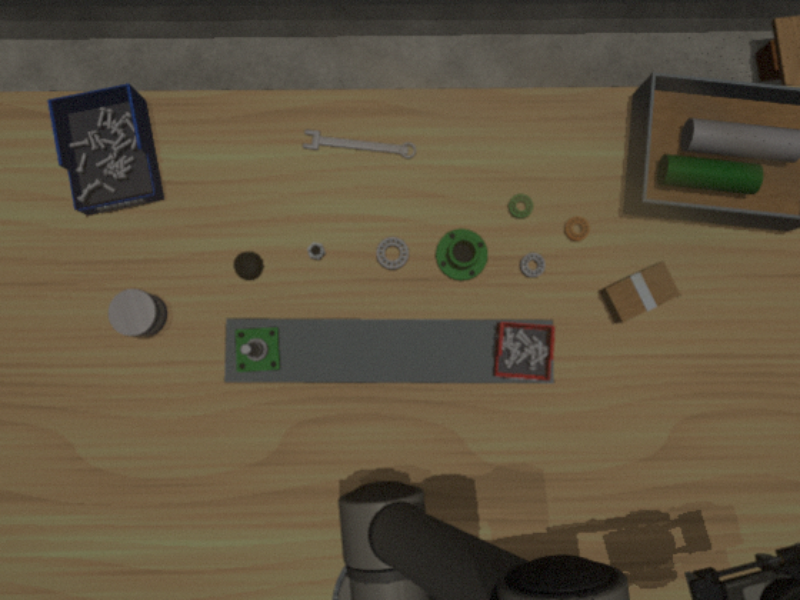

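View pics/side0.png

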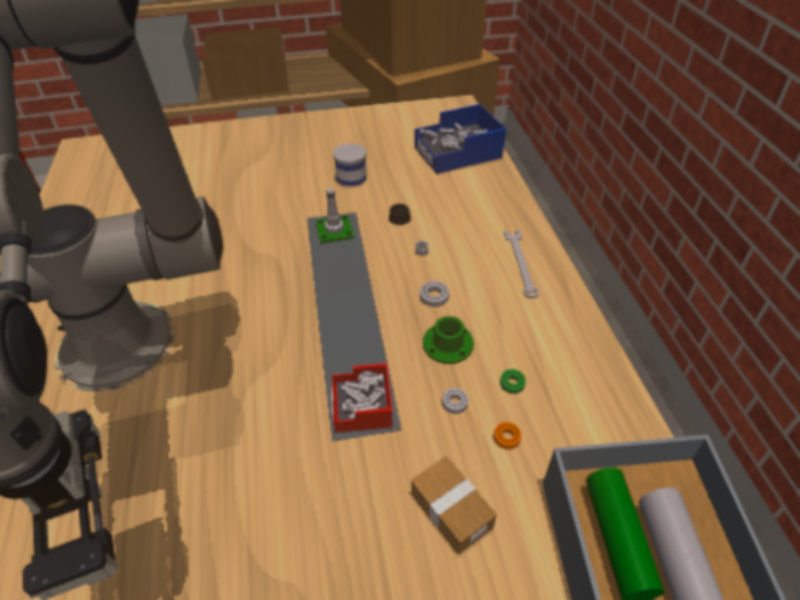

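The top view (800x600) shows:
- **Axle:** (258,350), at the left (+y) end of the mat.
- **Red bin:** (525,350).
- **Row of parts:** cap (248,265), nut (316,251), big bearing (392,253), hub (461,254).
- **Small-bearing shapes:** green ring (520,206), orange ring (576,228) and steel ring (532,265). The steel one is the one meant, because the task rules out green and orange.

Next I'll measure and make an enlarged crop to confirm.

```bash
cat > h.py <<'E'
import numpy as np, cv2
from plant import get_obs, vision
from scipy.spatial.transform import Rotation as R
def pose(c,o=None):
    if 'pose' in c: return np.array(c['pose'])
    T=np.eye(4); T[:3,:3]=R.from_euler('xyz',o['tcp_rot']).as_matrix(); T[:3,3]=o['tool_pos']
    return T@np.array(c['T_tool_cam'])
def K(c):
    f=210/np.tan(np.radians(c['vfov'])/2); return np.array([[f,0,c['cx']],[0,f,c['cy']],[0,0,1]])
def cast(c,P,pts,z):
    u=cv2.undistortPoints(np.float64(pts).reshape(-1,1,2),K(c),np.float64(c['dist'])).reshape(-1,2)
    d=np.c_[u[:,0],-u[:,1],-np.ones(len(u))]@P[:3,:3].T; t=P[:3,3]
    return (t+d*((z-t[2])/d[:,2])[:,None])[:,:2]
def blob(m,seed):
    """hull of the mask component nearest to seed"""
    cs,_=cv2.findContours(m.astype(np.uint8),cv2.RETR_EXTERNAL,cv2.CHAIN_APPROX_NONE)
    cs=[k for k in cs if cv2.contourArea(k)>25]
    k=min(cs,key=lambda k:np.hypot(*(k.reshape(-1,2).mean(0)-seed)))
    return cv2.convexHull(k).reshape(-1,2)
def masks(p):
    h=cv2.cvtColor(p,cv2.COLOR_RGB2HSV).astype(int); H,S,V=h[...,0],h[...,1],h[...,2]
    return dict(grey=(S<75)&(V>40),green=(H>40)&(H<80)&(S>110),dark=(V<55),red=((H<6)|(H>174))&(S>150))
E
cat > m0.py <<'E'
from h import *
S={'big':('grey',(392,253),9,62,17),'small':('grey',(532,265),8,47,15),'nut':('grey',(316,251),11,34,16),'cap':('dark',(248,265),12,56,4),
'hub':('green',(461,254),5,100,10),'axle':('green',(258,350),10,80,13),'bin':('red',(525,350),55,100,52),'mat':('grey',(350,350),3,620,3)}
c=vision.capture('top'); p=c['pixels']; P=pose(c); M=masks(p)
for n,(m,s,z,sz,zt) in S.items():
    b=blob(M[m],np.array(s)*.7); w=cast(c,P,b,z)
    (cx,cy),(a,bb),ang=cv2.minAreaRect(w.astype(np.float32))
    print(n,'c',round(cx,1),round(cy,1),'size',round(a),round(bb),round(ang,1))
cv2.imwrite('pics/crop0.png',cv2.resize(p[125:205,330:430,::-1],(700,560),interpolation=cv2.INTER_CUBIC))
E
python3 m0.py
```

```text
big c 647.6 -0.6 size 60 63 89.3
small c 622.9 -269.1 size 46 47 88.4
nut c 652.8 143.5 size 33 33 89.4
cap c 623.9 271.8 size 52 49 89.4
hub c 642.8 -133.3 size 96 94 89.4
axle c 466.6 253.5 size 78 79 2.7
bin c 413.9 -228.5 size 94 25 71.0
mat c 461.9 6.0 size 621 121 89.1
```

View pics/crop0.png

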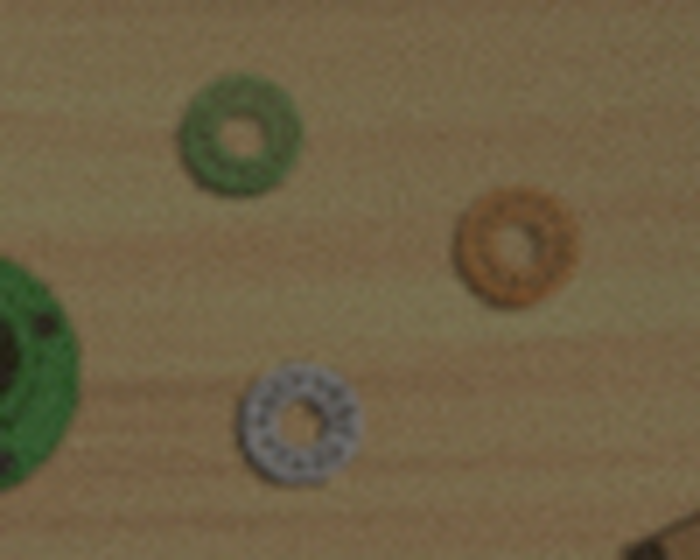

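The crop shows the green ring (240,135), the orange ring (517,245) and the steel ring with rollers (300,422). The steel one measures 47 mm, so it is the small bearing. All the measured sizes match the description. I'll go to it now.

```bash
cat > go.py <<'E'
import sys; from h import *
a=[float(v) for v in sys.argv[1:]]; o=get_obs(); Rt=R.from_euler('xyz',o['tcp_rot'])
yaw=np.radians(a[3] if len(a)>3 else 90)
print('t',round(o['time'],2),'tcp',o['tool_pos'].round(1),'rot',o['tcp_rot'].round(3),'w',round(o['grip_width'],1),'F',o['contact_force'].round(1),'grip',np.round(o['finger_force'],1))
print('dp',(Rt.inv().apply(np.array(a[:3])-o['tool_pos'])/1000).round(4),'rotvec',(Rt.inv()*R.from_euler('xyz',[np.pi,0,yaw])).as_rotvec().round(4))
E
python3 -m pendant '{"dp":[[0.06,-0.013,0],[0.12,-0.026,0],[0.18,-0.039,0],[0.24,-0.052,0],[0.30,-0.065,0],[0.36,-0.078,0],[0.42,-0.091,0],[0.48,-0.105,0]],"rotation":[[0,0,-0.167],[0,0,-0.334],[0,0,-0.501],[0,0,-0.668],[0,0,-0.835],[0,0,-1.002],[0,0,-1.169],[0,0,-1.337]]}' 0.0918
python3 go.py 623 -269 160
```

```text
time: 1.15
tool_pos: [565.9, -296.2, 200.4]
tcp_rot: [-3.141, 0.0, 1.576]
contact_force: [-0.1, -1.1, -0.3]
grip_width: 91.7
finger_force: 0.0
t 1.15 tcp [ 565.9 -296.2  200.4] rot [-3.141  0.     1.576] w 91.7 F [-0.1 -1.1 -0.3] grip 0.0
dp [0.0269 0.0573 0.0404] rotvec [-0.0004  0.      0.0056]
```

```bash
python3 -m pendant '{"dp":[[0.014,0.029,0.02],[0.027,0.057,0.04],[0.027,0.057,0.04],[0.027,0.057,0.04]],"rotation":[[0,0,0.005],[0,0,0.005],[0,0,0.005],[0,0,0.005]]}'
cat > w.py <<'E'
import sys; from h import *
o=get_obs(); c=vision.capture('wrist'); cv2.imwrite('pics/'+sys.argv[1],c['pixels'][:,:,::-1])
np.savez('last.npz',P=pose(c,o),**c)
E
python3 w.py w1.png; python3 go.py 623 -269 3
```

```text
time: 1.65
tool_pos: [620.8, -270.7, 160.8]
tcp_rot: [-3.141, 0.0, 1.566]
contact_force: [-0.6, 0.7, 1.1]
grip_width: 91.9
finger_force: 0.0
t 1.7 tcp [ 620.8 -271.2  161.4] rot [3.141e+00 1.000e-03 1.565e+00] w 92.0 F [0.3 0.  0.4] grip 0.0
dp [0.0023 0.0021 0.1584] rotvec [ 0.0005  0.0007 -0.0057]
```

View pics/w1.png

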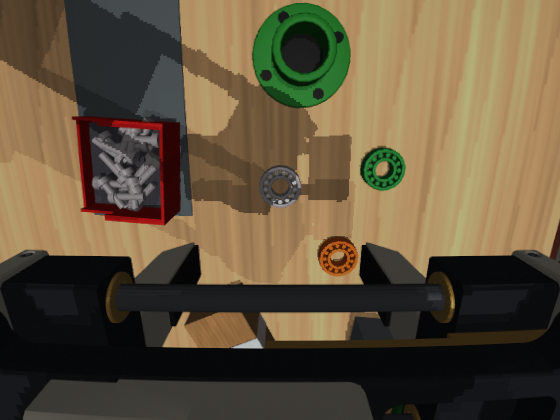

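The wrist view shows the steel bearing at (280,186), between the fingers, with the hub above it and the look-alikes off to the side. I'll check its position against the top-view measurement.

```bash
python3 - <<'E'
from h import *
c=np.load('last.npz'); print(cast(c,c['P'],[[280,186],[301,56]],10))
E
```

```text
[[ 621.31248758 -267.16533613]
 [ 643.17778718 -133.26007977]]
```

```bash
python3 -m pendant '{"dp":[[0.003,0.001,0.04],[0.003,0.001,0.08],[0.003,0.001,0.12],[0.003,0.001,0.145],[0.003,0.001,0.156],[0.003,0.001,0.156]],"rotation":[[0,0,0],[0,0,0],[0,0,0],[0,0,0],[0,0,0],[0,0,0]]}'
python3 -m pendant '{"dp":[[0,0,0],[0,0,0],[0,0,0],[0,0,0],[0,0,0],[0,0,0]],"rotation":[[0,0,0],[0,0,0],[0,0,0],[0,0,0],[0,0,0],[0,0,0]]}' 0.02
python3 go.py 461 -47 104
```

```text
time: 2.45
tool_pos: [622.1, -268.1, 5.2]
tcp_rot: [3.141, 0.0, 1.565]
contact_force: [0.4, 0.6, 0.9]
grip_width: 91.9
finger_force: 0.0
time: 3.2
tool_pos: [622.3, -267.4, 4.7]
tcp_rot: [-3.142, 0.0, 1.566]
contact_force: [1.1, -0.5, -0.8]
grip_width: 36.4
finger_force: 0.0
t 3.2 tcp [ 622.3 -267.4    4.7] rot [-3.142  0.     1.566] w 36.4 F [ 1.1 -0.5 -0.8] grip 0.0
dp [ 0.2196 -0.1624 -0.0993] rotvec [-0.      0.0001 -0.005 ]
```

```bash
python3 w.py w2.png;python3 go.py 461 -47 104
```

```text
t 3.25 tcp [ 622.2 -267.4    4.7] rot [-3.141 -0.     1.566] w 32.2 F [ 0.2  0.1 -0.5] grip 0.0
dp [ 0.2196 -0.1623 -0.0993] rotvec [-0.0001 -0.     -0.0049]
```

View pics/w2.png

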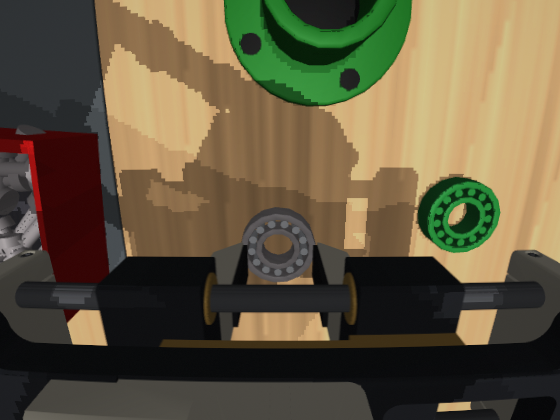

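The bearing's ring is at (279,245). It sits ahead of the closing fingers towards the hub, and they are about to pinch its rear edge or have squeezed it out. I'll stop, open and measure it again.

```bash
python3 -m pendant '{"dp":[[0,0,0],[0,0,0],[0,0,0],[0,0,0],[0,0,0],[0,0,0]],"rotation":[[0,0,0],[0,0,0],[0,0,0],[0,0,0],[0,0,0],[0,0,0]]}' 0.0918
python3 - <<'E'
from h import *
c=np.load('last.npz'); print('wrist2',cast(c,c['P'],[[280,245],[280,209],[280,280],[244,243],[314,243]],15), c['T_tool_cam'])
E
python3 m0.py | head -3; python3 go.py 622 -268 200; python3 w.py w3.png
python3 - <<'E'
from h import *
c=vision.capture('side'); cv2.imwrite('pics/s1.png',cv2.resize(c['pixels'][210:340,240:420,::-1],(720,520)))
E
```

```text
time: 4.0
tool_pos: [622.3, -267.4, 4.7]
tcp_rot: [3.142, 0.0, 1.566]
contact_force: [-0.1, 0.2, 0.2]
grip_width: 88.1
finger_force: 0.0
wrist2 [[ 622.53478069 -264.76715019]
 [ 622.65974266 -241.61803795]
 [ 622.40370766 -289.10129099]
 [ 600.42996608 -263.31810026]
 [ 643.42896232 -263.57759682]] [[-6.96874324e-04  9.57011923e-01  2.90047745e-01  7.85610946e+01]
 [ 9.99999306e-01  9.42484216e-04 -7.07107003e-04 -5.36310629e-02]
 [-9.50075253e-04  2.90047050e-01 -9.57011915e-01 -1.83588367e+02]
 [ 0.00000000e+00  0.00000000e+00  0.00000000e+00  1.00000000e+00]]
big c 647.6 -0.6 size 60 63 89.4
small c 646.3 -134.4 size 37 29 43.9
nut c 652.8 143.5 size 33 33 0.1
t 4.05 tcp [ 622.3 -267.4    4.7] rot [-3.142  0.     1.566] w 90.3 F [-0.9 -0.6 -0.3] grip 0.0
dp [-0.0006 -0.0003 -0.1953] rotvec [-0.      0.0001 -0.005 ]Traceback (most recent call last):
  File "m0.py", line 6, in <module>
    b=blob(M[m],np.array(s)*.7); w=cast(c,P,b,z)
  File "h.py", line 18, in blob
    k=min(cs,key=lambda k:np.hypot(*(k.reshape(-1,2).mean(0)-seed)))
ValueError: min() iterable argument is empty
```

View pics/s1.png

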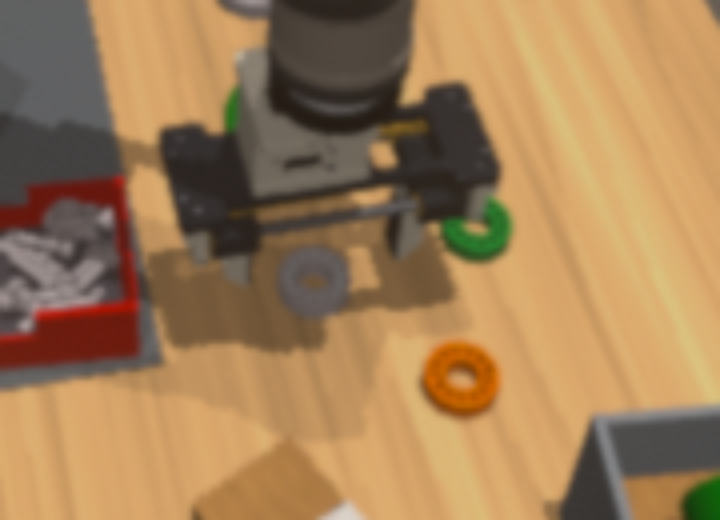

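```bash
cat > pr.py <<'E'
from h import *
def proj_tool(c,pts):
    q=(np.c_[np.float64(pts),np.ones(len(pts))]@np.linalg.inv(c['T_tool_cam']).T)[:,:3]*[1,-1,-1]
    return cv2.projectPoints(q,np.zeros(3),np.zeros(3),K(c),np.float64(c['dist']))[0].reshape(-1,2).round(0)
E
python3 - <<'E'
from pr import *
c=np.load('last.npz'); print(proj_tool(c,[[0,-45,0],[0,45,0],[0,-18,0],[0,18,0],[0,-18,-19],[0,-23.5,0],[-9,-18,0],[9,-18,0]]))
cv2.imwrite('pics/w3c.png',cv2.resize(c['pixels'][180:380,100:460,::-1],(792,440)))
E
```

```text
[[211. 242.]
 [349. 242.]
 [252. 242.]
 [307. 242.]
 [249. 255.]
 [243. 242.]
 [252. 255.]
 [252. 229.]]
```

View pics/w3c.png

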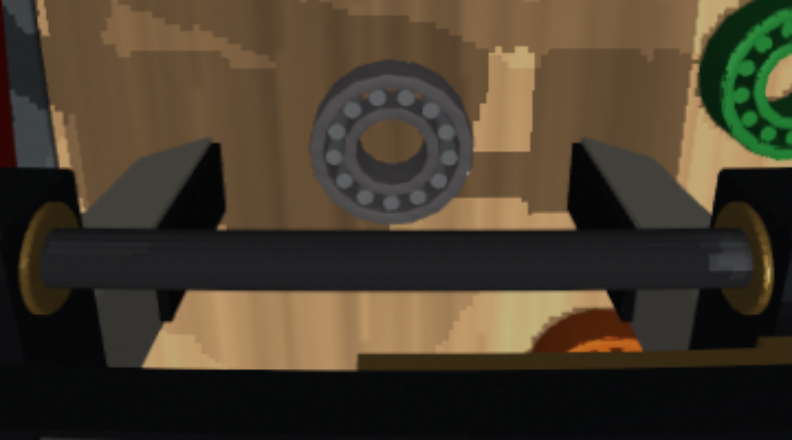

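```bash
python3 - <<'E'
from pr import *
c=np.load('last.npz')
for h in (0,10,15,20,25,30,38): print(h,proj_tool(c,[[9.5,-45,-h],[9.5,45,-h],[-9.5,-45,-h]]).tolist())
E
```

```text
0 [[210.0, 229.0], [350.0, 229.0], [212.0, 256.0]]
10 [[206.0, 234.0], [353.0, 234.0], [208.0, 262.0]]
15 [[204.0, 238.0], [355.0, 237.0], [206.0, 266.0]]
20 [[202.0, 241.0], [357.0, 241.0], [205.0, 270.0]]
25 [[200.0, 244.0], [359.0, 244.0], [203.0, 274.0]]
30 [[198.0, 248.0], [362.0, 248.0], [200.0, 279.0]]
38 [[194.0, 254.0], [365.0, 254.0], [197.0, 286.0]]
```

The projected pad corners match the picture at about 24 mm above the reported TCP, and the fingers closed to 32 mm over a 47 mm ring with no force. So the real fingertips appear to sit higher than the TCP says. I'll test this by going down gently and watching the force.

```bash
python3 -m pendant '{"dp":[[0,0,0.002],[0,0,0.004],[0,0,0.004]],"rotation":[[0,0,0],[0,0,0],[0,0,0]]}'
python3 -m pendant '{"dp":[[0,0,0.001],[0,0,0.002],[0,0,0.002]],"rotation":[[0,0,0],[0,0,0],[0,0,0]]}'|egrep 'pos|force'
```

```text
time: 4.53
tool_pos: [622.1, -267.3, 0.4]
tcp_rot: [-3.141, -0.0, 1.566]
contact_force: [-0.2, -0.5, -1.0]
grip_width: 92.1
finger_force: 0.0
tool_pos: [622.2, -267.4, -1.4]
contact_force: [-0.2, 0.3, 0.9]
finger_force: 0.0
```

```bash
python3 -m pendant '{"dp":[[0,0,0.003],[0,0,0.006],[0,0,0.006]],"rotation":[[0,0,0],[0,0,0],[0,0,0]]}' |egrep 'pos|force'
python3 -m pendant '{"dp":[[0,0,0.002],[0,0,0.004],[0,0,0.004]],"rotation":[[0,0,0],[0,0,0],[0,0,0]]}'|egrep 'pos|force'
```

```text
tool_pos: [622.0, -267.2, -7.8]
contact_force: [0.4, 1.1, -1.0]
finger_force: 0.0
tool_pos: [622.2, -267.3, -11.5]
contact_force: [0.2, 1.1, 0.9]
finger_force: 0.0
```

```bash
python3 -m pendant '{"dp":[[0,0,0.001],[0,0,0.002],[0,0,0.002]],"rotation":[[0,0,0],[0,0,0],[0,0,0]]}' |egrep 'pos|force'
python3 -m pendant '{"dp":[[0,0,0.001],[0,0,0.002],[0,0,0.002]],"rotation":[[0,0,0],[0,0,0],[0,0,0]]}'|egrep 'pos|force'
```

```text
tool_pos: [622.2, -267.4, -13.4]
contact_force: [-0.7, -0.3, -0.0]
finger_force: 0.0
tool_pos: [622.2, -267.4, -15.4]
contact_force: [0.6, -0.0, -0.3]
finger_force: 0.0
```

```bash
python3 -m pendant '{"dp":[[0,0,0.001],[0,0,0.002],[0,0,0.002]],"rotation":[[0,0,0],[0,0,0],[0,0,0]]}'|egrep 'pos|force'
python3 -m pendant '{"dp":[[0,0,0],[0,0,0],[0,0,0],[0,0,0],[0,0,0],[0,0,0],[0,0,0],[0,0,0]],"rotation":[[0,0,0],[0,0,0],[0,0,0],[0,0,0],[0,0,0],[0,0,0],[0,0,0],[0,0,0]]}' 0.02 |egrep 'pos|force|width'
```

```text
tool_pos: [622.2, -267.4, -17.4]
contact_force: [0.7, 0.2, -0.0]
finger_force: 0.0
tool_pos: [622.2, -267.4, -17.3]
contact_force: [0.0, 0.1, 0.6]
grip_width: 45.5
finger_force: 30.0
```

Gripped at 45.5 mm with 30 N. The real fingertips are therefore about 23 mm above the reported TCP. I'll lift and carry it over.

```bash
python3 -m pendant '{"dp":[[0,0,-0.02],[0,0,-0.06],[0,0,-0.1],[0.055,-0.04,-0.1],[0.11,-0.08,-0.1],[0.165,-0.12,-0.1],[0.22,-0.161,-0.1],[0.22,-0.161,-0.1]],"rotation":[[0,0,0],[0,0,0],[0,0,0],[0,0,0],[0,0,0],[0,0,0],[0,0,0],[0,0,0]]}'
python3 go.py 461 -47 -14.3
```

```text
time: 8.78
tool_pos: [460.3, -44.2, 84.0]
tcp_rot: [3.141, -0.0, 1.568]
contact_force: [0.4, -0.4, -1.6]
grip_width: 45.4
finger_force: 30.0
t 8.78 tcp [460.3 -44.2  84. ] rot [ 3.141 -0.     1.568] w 45.4 F [ 0.4 -0.4 -1.6] grip 30.0
dp [-0.0028  0.0007  0.0983] rotvec [ 0.0002 -0.0002 -0.003 ]
```

```bash
python3 -m pendant '{"dp":[[-0.003,0.001,0.03],[-0.003,0.001,0.06],[-0.003,0.001,0.08],[-0.003,0.001,0.09],[-0.003,0.001,0.095],[-0.003,0.001,0.0975],[-0.003,0.001,0.0975]],"rotation":[[0,0,0],[0,0,0],[0,0,0],[0,0,0],[0,0,0],[0,0,0],[0,0,0]]}'
python3 -m pendant '{"dp":[[0,0,0],[0,0,0],[0,0,0],[0,0,0],[0,0,-0.03],[0,0,-0.09],[0,0,-0.12],[0,0,-0.12]],"rotation":[[0,0,0],[0,0,0],[0,0,0],[0,0,0],[0,0,0],[0,0,0],[0,0,0],[0,0,0]]}' 0.0918
python3 w.py w4.png; python3 go.py 653 143 110
```

```text
time: 9.65
tool_pos: [463.8, -49.7, -14.3]
tcp_rot: [3.141, 0.0, 1.566]
contact_force: [-0.9, 0.3, -1.5]
grip_width: 45.1
finger_force: 30.0
time: 10.65
tool_pos: [464.9, -50.0, 107.4]
tcp_rot: [3.136, 0.001, 1.566]
contact_force: [-0.7, 0.8, -0.3]
grip_width: 91.7
finger_force: 0.0
t 10.7 tcp [463.7 -49.7 105.8] rot [3.140e+00 1.000e-03 1.566e+00] w 91.7 F [-0.3 -0.3  0.1] grip 0.0
dp [ 0.1936  0.1883 -0.004 ] rotvec [ 0.0019  0.0006 -0.005 ]
```

View pics/w4.png

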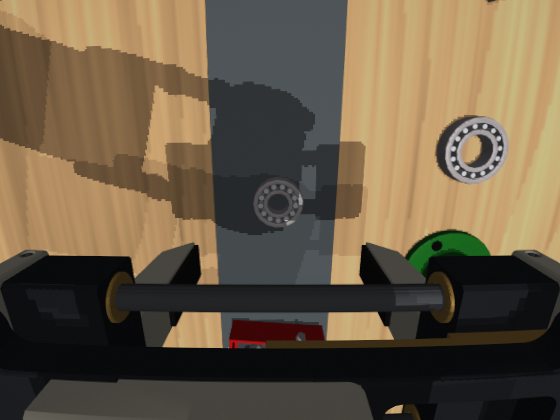

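Small bearing is at (278,202), on the mat's middle line. Now the big bearing.

```bash
python3 - <<'E'
from h import *
c=np.load('last.npz'); print(cast(c,c['P'],[[278,202]],18),cast(c,c['P'],[[475,150]],17),cast(c,c['P'],[[207,60],[347,60]],3))
E
python3 -m pendant '{"dp":[[0.016,0.06,0],[0.032,0.12,0],[0.049,0.184,0],[0.049,0.184,0],[0.049,0.184,0],[0.049,0.184,0]],"rotation":[[0,0,0],[0,0,0.005],[0,0,0.005],[0,0,0.005],[0,0,0.005],[0,0,0.005]]}' >/dev/null
python3 w.py w5.png; python3 go.py 647.6 -0.6 -17; python3 - <<'E'
from h import *
c=np.load('last.npz'); p=c['pixels']; h=cv2.cvtColor(p,cv2.COLOR_RGB2HSV)
m=(h[...,1]<70)&(h[...,2]>60); m[235:]=0; b=blob(m,(280,190)); w=cast(c,c['P'],b,12); (x,y),r=cv2.minEnclosingCircle(w.astype(np.float32)); print(b.mean(0),x,y,r)
E
```

```text
[[463.96045059 -47.92338991]] [[ 6.43936377e+02 -1.12468140e-01]] [[403.10527518  76.67902162]
 [524.99377272  76.05222375]]
t 11.5 tcp [646.3  -2.  105.2] rot [-3.141  0.     1.56 ] w 91.8 F [ 0.2 -0.2 -0. ] grip 0.0
dp [0.0014 0.0014 0.1222] rotvec [-0.001   0.0001 -0.0106]
[278.96875 200.75   ] 647.12939453125 -1.6887261867523193 31.281980514526367
```

```bash
python3 -m pendant '{"dp":[[0.001,0.001,0.04],[0.001,0.001,0.08],[0.001,0.001,0.1],[0.001,0.001,0.112],[0.001,0.001,0.118],[0.001,0.001,0.121],[0.001,0.001,0.121]],"rotation":[[0,0,-0.01],[0,0,-0.01],[0,0,-0.01],[0,0,-0.01],[0,0,-0.01],[0,0,-0.01],[0,0,-0.01]]}'
python3 -m pendant '{"dp":[[0,0,0],[0,0,0],[0,0,0],[0,0,0],[0,0,0],[0,0,0],[0,0,0]],"rotation":[[0,0,0],[0,0,0],[0,0,0],[0,0,0],[0,0,0],[0,0,0],[0,0,0]]}' 0.035
python3 go.py 464.5 155 84
```

```text
time: 12.38
tool_pos: [649.0, -0.6, -15.2]
tcp_rot: [3.141, 0.0, 1.571]
contact_force: [-0.4, 0.4, -0.1]
grip_width: 91.3
finger_force: 0.0
time: 13.25
tool_pos: [648.2, -0.5, -15.8]
tcp_rot: [-3.141, 0.0, 1.571]
contact_force: [-3.8, 0.1, 4.0]
grip_width: 60.0
finger_force: 30.0
t 13.25 tcp [ 6.482e+02 -5.000e-01 -1.580e+01] rot [-3.141  0.     1.571] w 60.0 F [-3.8  0.1  4. ] grip 30.0
dp [ 0.1555 -0.1838 -0.0996] rotvec [-0.0009  0.     -0.    ]
```

```bash
python3 -m pendant '{"dp":[[0,0,-0.02],[0,0,-0.06],[0,0,-0.1],[0.052,-0.061,-0.1],[0.104,-0.122,-0.1],[0.157,-0.184,-0.1],[0.157,-0.184,-0.1],[0.157,-0.184,-0.1]],"rotation":[[0,0,0],[0,0,0],[0,0,0],[0,0,0],[0,0,0],[0,0,0],[0,0,0],[0,0,0]]}' >/dev/null
python3 -m pendant '{"dp":[[0,0,0],[0,0,0]],"rotation":[[0,0,0],[0,0,0]]}' >/dev/null
python3 go.py 464.5 157 -12.8
```

```text
t 14.5 tcp [465.9 155.8  84.1] rot [3.141 0.    1.57 ] w 60.3 F [ 0.8  0.6 -1.9] grip 30.0
dp [ 0.0012 -0.0015  0.0969] rotvec [ 0.001   0.     -0.0012]
```

```bash
python3 -m pendant '{"dp":[[0.001,-0.001,0.03],[0.001,-0.001,0.06],[0.001,-0.001,0.08],[0.001,-0.001,0.09],[0.001,-0.001,0.0945],[0.001,-0.001,0.0965],[0.001,-0.001,0.0965]],"rotation":[[0,0,0],[0,0,0],[0,0,0],[0,0,0],[0,0,0],[0,0,0],[0,0,0]]}'
python3 -m pendant '{"dp":[[0,0,0],[0,0,0],[0,0,0],[0,0,0],[0,0,-0.03],[0,0,-0.09],[0,0,-0.12],[0,0,-0.12]],"rotation":[[0,0,0],[0,0,0],[0,0,0],[0,0,0],[0,0,0],[0,0,0],[0,0,0],[0,0,0]]}' 0.0918 >/dev/null
python3 w.py w6.png; python3 go.py 643 -133 110;  python3 - <<'E'
from h import *
c=np.load('last.npz'); p=c['pixels']; h=cv2.cvtColor(p,cv2.COLOR_RGB2HSV)
g=masks(p)['green']; b=blob(g,(280,60)); w=cast(c,c['P'],b,10); print('axle',b.min(0),b.max(0),cv2.minAreaRect(w.astype(np.float32)))
E
```

```text
time: 15.38
tool_pos: [464.1, 157.5, -11.9]
tcp_rot: [3.141, -0.0, 1.571]
contact_force: [0.1, -0.0, -2.5]
grip_width: 60.0
finger_force: 30.0
t 16.43 tcp [464.  157.5 108.3] rot [ 3.14  -0.     1.571] w 91.4 F [ 0.   0.1 -1.2] grip 0.0
dp [-0.2906  0.179  -0.0014] rotvec [ 0.002  -0.0002  0.0001]
axle [232  44] [326 143] ((466.867431640625, 254.56927490234375), (79.88465118408203, 79.98167419433594), 2.744995594024658)
```

View pics/w6.png

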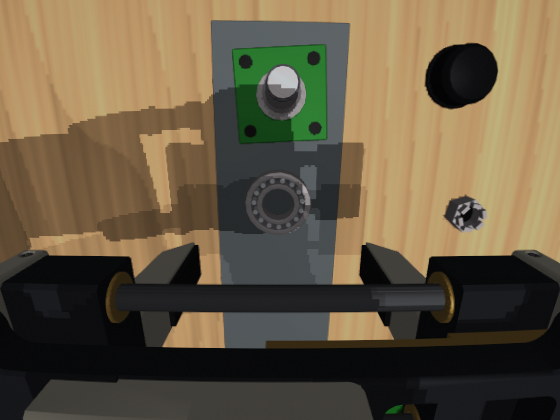

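Big bearing is at (277,202), with a clear gap to the axle flange at (280,93). Next is the hub.

```bash
python3 -m pendant '{"dp":[[-0.05,0.03,0],[-0.1,0.06,0],[-0.15,0.09,0],[-0.2,0.12,0],[-0.25,0.15,0],[-0.29,0.179,0],[-0.29,0.179,0],[-0.29,0.179,0]],"rotation":[[0,0,0],[0,0,0],[0,0,0],[0,0,0],[0,0,0],[0,0,0],[0,0,0],[0,0,0]]}' >/dev/null
python3 w.py w7.png; python3 go.py 643 -133 2; python3 - <<'E'
from h import *
c=np.load('last.npz'); p=c['pixels']
g=masks(p)['green']; g[243:]=0; b=blob(g,(280,190)); w=cast(c,c['P'],b,5); print(b.min(0),b.max(0),cv2.minEnclosingCircle(w[w[:,1]>-160].astype(np.float32)))
E
```

```text
t 17.48 tcp [ 641.5 -131.4  106.3] rot [-3.139e+00 -1.000e-03  1.571e+00] w 92.0 F [0.3 0.2 0.2] grip 0.0
dp [-0.0017  0.0018  0.1043] rotvec [-0.0028 -0.0011  0.0006]
[231 151] [333 242] ((643.3034057617188, -133.5483856201172), 50.09902572631836)
```

```bash
python3 -m pendant '{"dp":[[-0.002,0.002,0.03],[-0.002,0.002,0.06],[-0.002,0.002,0.085],[-0.002,0.002,0.098],[-0.002,0.002,0.104],[-0.002,0.002,0.104]],"rotation":[[0,0,0],[0,0,0],[0,0,0],[0,0,0],[0,0,0],[0,0,0]]}'
python3 -m pendant '{"dp":[[0,0,0],[0,0,0],[0,0,0],[0,0,0],[0,0,0],[0,0,0],[0,0,0]],"rotation":[[0,0,0],[0,0,0],[0,0,0],[0,0,0],[0,0,0],[0,0,0],[0,0,0]]}' 0.035
python3 go.py 463 52 100
```

```text
time: 18.23
tool_pos: [644.8, -134.3, 4.1]
tcp_rot: [3.141, 0.0, 1.571]
contact_force: [0.2, -0.5, -0.4]
grip_width: 91.6
finger_force: 0.0
time: 19.1
tool_pos: [643.8, -134.6, 3.9]
tcp_rot: [-3.14, -0.0, 1.571]
contact_force: [-5.0, 0.6, 5.3]
grip_width: 56.4
finger_force: 30.0
t 19.1 tcp [ 643.8 -134.6    3.9] rot [-3.14  -0.     1.571] w 56.4 F [-5.   0.6  5.3] grip 30.0
dp [ 0.1866 -0.181  -0.0958] rotvec [-0.0017 -0.     -0.    ]
```

```bash
python3 -m pendant '{"dp":[[0,0,-0.01],[0,0,-0.03],[0,0,-0.06],[0,0,-0.09],[0,0,-0.1],[0,0,-0.1]],"rotation":[[0,0,0],[0,0,0],[0,0,0],[0,0,0],[0,0,0],[0,0,0]]}' 
python3 -m pendant '{"dp":[[0.03,-0.03,0],[0.07,-0.07,0],[0.11,-0.11,0],[0.15,-0.15,0],[0.187,-0.181,0],[0.187,-0.181,0],[0.187,-0.181,0],[0.187,-0.181,0]],"rotation":[[0,0,0],[0,0,0],[0,0,0],[0,0,0],[0,0,0],[0,0,0],[0,0,0],[0,0,0]]}' >/dev/null
python3 go.py 463 52 6.9
python3 - <<'E'
from h import *
c=vision.capture('side'); cv2.imwrite('pics/s2.png',cv2.resize(c['pixels'][120:320,180:440,::-1],(780,600)))
E
```

```text
time: 19.85
tool_pos: [644.8, -134.5, 103.5]
tcp_rot: [3.141, 0.0, 1.571]
contact_force: [-0.3, 0.5, -6.6]
grip_width: 56.3
finger_force: 30.0
t 20.85 tcp [464.3  51.8 103.3] rot [-3.142  0.     1.57 ] w 56.7 F [ 0.1  0.6 -6.8] grip 30.0
dp [ 0.0003 -0.0013  0.0964] rotvec [-0.      0.0002 -0.001 ]
```

View pics/s2.png

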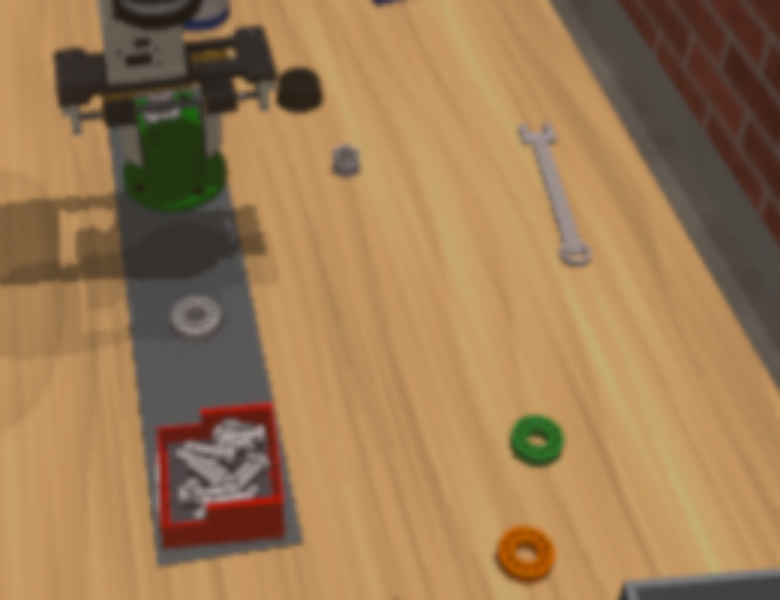

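The hub hangs upright in the gripper at (172,160), over the mat, with the small bearing at (195,315). I'll lower it.

```bash
python3 -m pendant '{"dp":[[0,-0.001,0.03],[0,-0.001,0.06],[0,-0.001,0.08],[0,-0.001,0.09],[0,-0.001,0.094],[0,-0.001,0.0962],[0,-0.001,0.0962]],"rotation":[[0,0,0],[0,0,0],[0,0,0],[0,0,0],[0,0,0],[0,0,0],[0,0,0]]}'
python3 -m pendant '{"dp":[[0,0,0],[0,0,0],[0,0,0],[0,0,0],[0,0,-0.03],[0,0,-0.07],[0,0,-0.1],[0,0,-0.1]],"rotation":[[0,0,0],[0,0,0],[0,0,0],[0,0,0],[0,0,0],[0,0,0],[0,0,0],[0,0,0]]}' 0.0918 >/dev/null
python3 go.py 624 272 110
```

```text
time: 21.78
tool_pos: [463.0, 52.4, 7.9]
tcp_rot: [3.141, 0.0, 1.571]
contact_force: [0.3, 0.4, -6.3]
grip_width: 56.2
finger_force: 30.0
t 22.77 tcp [464.2  52.4 109.6] rot [3.136 0.    1.571] w 91.8 F [-0.1  0.1 -0.4] grip 0.0
dp [0.2196 0.1598 0.0003] rotvec [0.0051 0.0003 0.    ]
```

```bash
python3 -m pendant '{"dp":[[0.02,0.05,0],[0.06,0.09,0],[0.1,0.13,0],[0.15,0.16,0],[0.19,0.16,0],[0.22,0.16,0],[0.22,0.16,0],[0.22,0.16,0]],"rotation":[[0,0,0],[0,0,0],[0,0,0],[0,0,0],[0,0,0],[0,0,0],[0,0,0],[0,0,0]]}' >/dev/null
python3 w.py w8.png; python3 go.py 624 272 -10; python3 - <<'E'
from h import *
c=np.load('last.npz'); p=c['pixels']
g=p.max(2)<45; g[240:]=0; b=blob(g,(280,190)); print(b.min(0),b.max(0))
for z in(4,24): print(z,cv2.minEnclosingCircle(cast(c,c['P'],b,z).astype(np.float32)))
cv2.imwrite('pics/w8c.png',cv2.resize(p[100:260,180:380,::-1],(700,560)))
E
```

```text
t 23.82 tcp [622.4 271.3 106.7] rot [-3.14e+00  1.00e-03  1.57e+00] w 91.7 F [-1.1 -0.6 -0.1] grip 0.0
dp [0.0008 0.0018 0.1167] rotvec [-0.0013  0.0009 -0.0008]
[256 170] [312 229]
4 ((625.1224365234375, 271.6673278808594), 30.2087345123291)
24 ((624.9334106445312, 277.1830749511719), 28.094160079956055)
```

View pics/w8c.png

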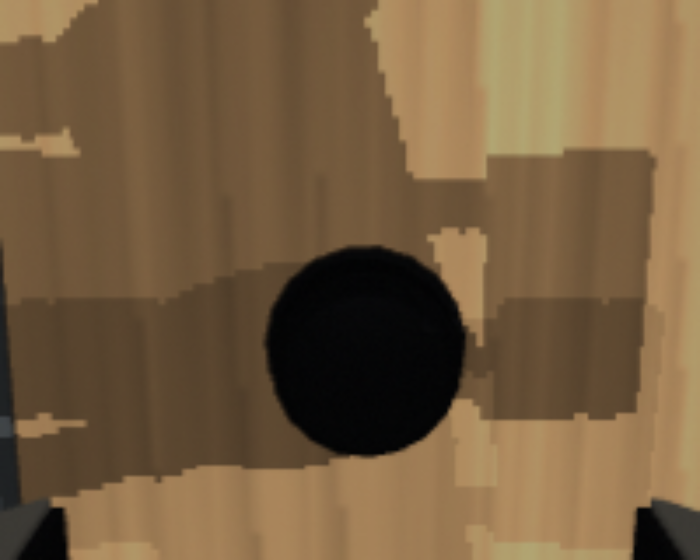

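The cap is the dark disc with its raw centre at about (284,200). The silhouette edges put its centre at about (625,274) mm. I'll grip its 50 mm side.

```bash
python3 -m pendant '{"dp":[[0.002,0.002,0.03],[0.002,0.002,0.06],[0.002,0.002,0.09],[0.002,0.002,0.11],[0.002,0.002,0.117],[0.002,0.002,0.119],[0.002,0.002,0.119]],"rotation":[[0,0,0],[0,0,0],[0,0,0],[0,0,0],[0,0,0],[0,0,0],[0,0,0]]}'
python3 -m pendant '{"dp":[[0,0,0],[0,0,0],[0,0,0],[0,0,0],[0,0,0],[0,0,0],[0,0,0]],"rotation":[[0,0,0],[0,0,0],[0,0,0],[0,0,0],[0,0,0],[0,0,0],[0,0,0]]}' 0.035
python3 go.py 462 -126 140
```

```text
time: 24.7
tool_pos: [625.3, 274.6, -10.4]
tcp_rot: [3.14, -0.0, 1.571]
contact_force: [0.5, 0.5, -0.7]
grip_width: 91.7
finger_force: 0.0
time: 25.58
tool_pos: [624.7, 274.5, -11.5]
tcp_rot: [3.142, 0.0, 1.571]
contact_force: [-0.5, 1.0, 0.3]
grip_width: 48.6
finger_force: 30.0
t 25.57 tcp [624.7 274.5 -11.5] rot [3.142 0.    1.571] w 48.6 F [-0.5  1.   0.3] grip 30.0
dp [-0.4005 -0.1627 -0.1515] rotvec [0.0001 0.0001 0.    ]
```

```bash
python3 -m pendant '{"dp":[[0,0,-0.02],[0,0,-0.06],[0,0,-0.1],[-0.05,0,-0.11],[-0.1,0,-0.11],[-0.15,-0.02,-0.11]],"rotation":[[0,0,0],[0,0,0],[0,0,0],[0,0,0],[0,0,0],[0,0,0]]}' |egrep 'width|finger'
python3 -m pendant '{"dp":[[-0.05,-0.03,0],[-0.1,-0.06,0],[-0.15,-0.09,0],[-0.2,-0.12,0],[-0.25,-0.142,0],[-0.25,-0.142,0],[-0.25,-0.142,0],[-0.25,-0.142,0]],"rotation":[[0,0,0],[0,0,0],[0,0,0],[0,0,0],[0,0,0],[0,0,0],[0,0,0],[0,0,0]]}' |egrep 'width|finger'
python3 go.py 461 -126.5 -8.5
```

```text
grip_width: 48.8
finger_force: 30.0
grip_width: 48.7
finger_force: 30.0
t 27.32 tcp [ 463.2 -124.6   98.9] rot [3.141 0.    1.572] w 48.7 F [ 1.2 -0.2 -0.3] grip 30.0
dp [-0.0019 -0.0023  0.1074] rotvec [0.0007 0.0002 0.0016]
```

```bash
python3 -m pendant '{"dp":[[-0.002,-0.002,0.03],[-0.002,-0.002,0.06],[-0.002,-0.002,0.085],[-0.002,-0.002,0.1],[-0.002,-0.002,0.105],[-0.002,-0.002,0.107],[-0.002,-0.002,0.107]],"rotation":[[0,0,0],[0,0,0],[0,0,0],[0,0,0],[0,0,0],[0,0,0],[0,0,0]]}'
python3 -m pendant '{"dp":[[0,0,0],[0,0,0],[0,0,0],[0,0,0],[0,0,-0.03],[0,0,-0.08],[0,0,-0.12],[0,0,-0.12]],"rotation":[[0,0,0],[0,0,0],[0,0,0],[0,0,0],[0,0,0],[0,0,0],[0,0,0],[0,0,0]]}' 0.0918 >/dev/null
python3 go.py 653 143.5 110
```

```text
time: 28.2
tool_pos: [461.1, -127.4, -8.0]
tcp_rot: [3.141, 0.0, 1.571]
contact_force: [0.3, 0.2, -0.4]
grip_width: 48.3
finger_force: 30.0
t 29.2 tcp [ 462.5 -128.4  114.4] rot [3.135e+00 3.000e-03 1.571e+00] w 91.8 F [0.4 0.5 0.7] grip 0.0
dp [0.2719 0.1905 0.0048] rotvec [0.0061 0.0029 0.    ]
```

Now to the nut, with a look at how its flats lie.

```bash
python3 -m pendant '{"dp":[[0.05,0.034,0],[0.1,0.068,0],[0.15,0.102,0],[0.2,0.136,0],[0.25,0.17,0],[0.272,0.189,0.005],[0.272,0.189,0.005],[0.272,0.189,0.005]],"rotation":[[0,0,0],[0,0,0],[0,0,0],[0,0,0],[0,0,0],[0,0,0],[0,0,0],[0,0,0]]}' >/dev/null
python3 w.py w9.png; python3 go.py 653 143.5 -17; python3 - <<'E'
from h import *
c=np.load('last.npz'); p=c['pixels']; h=cv2.cvtColor(p,cv2.COLOR_RGB2HSV)
m=(h[...,1]<80)&(h[...,2]>25); m[238:]=0; b=blob(m,(280,195)); print(b.min(0),b.max(0))
w=cast(c,c['P'],b,8); print(cv2.minEnclosingCircle(w.astype(np.float32)))
cv2.imwrite('pics/w9c.png',cv2.resize(p[160:240,230:330,::-1],(700,560),interpolation=cv2.INTER_CUBIC))
E
```

```text
t 30.25 tcp [648.9 143.5 105.8] rot [-3.14e+00  1.00e-03  1.57e+00] w 91.8 F [-0.1 -0.9  0.3] grip 0.0
dp [1.000e-04 4.300e-03 1.228e-01] rotvec [-0.0016  0.0005 -0.0008]
[267 183] [301 220]
((652.1209716796875, 143.9052734375), 18.799299240112305)
```

View pics/w9c.png

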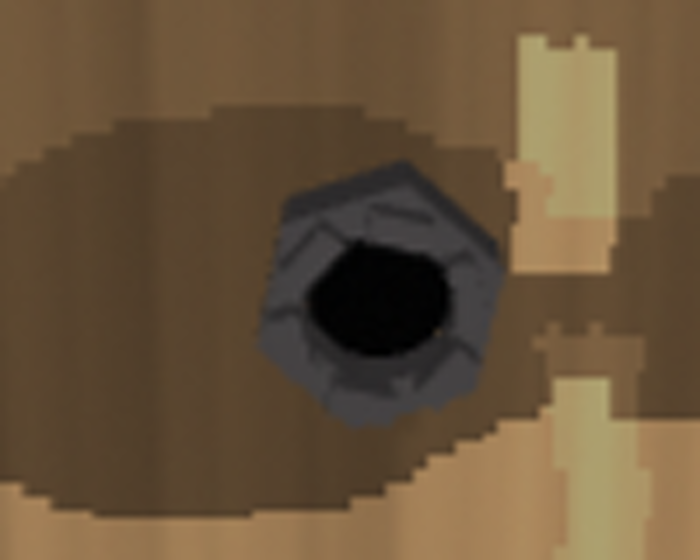

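The nut's hexagon is clear. Its left edge runs from crop (262,345) to (285,200) and its right edge from (478,385) to (505,245), so it is turned by roughly 10°. I'll measure that.

```bash
python3 - <<'E'
from h import *
c=np.load('last.npz'); v=np.array([[285,200],[405,163],[505,245],[478,385],[345,425],[262,345]])/7+[230,160]
w=cast(c,c['P'],v,14); print(w.round(1).tolist(),w.mean(0))
a=np.degrees(np.arctan2(*(w[[1,2,3,4,5,0]]-w).T[::-1])); print(a.round(1),np.mod(a,60).round(1))
print(np.linalg.norm(w[:3]-w[3:],axis=1))
E
```

```text
[[640.3, 158.3], [656.1, 163.2], [669.4, 152.2], [666.2, 132.7], [648.2, 126.9], [637.0, 138.3]] [652.85978585 145.26503876]
[  17.5  -39.8  -99.5 -162.4  134.4   80.7] [17.5 20.2 20.5 17.6 14.4 20.7]
[36.38959485 37.14750381 35.19901689]
```

```bash
python3 -m pendant '{"dp":[[0.001,0.004,0.03],[0.001,0.004,0.06],[0.001,0.004,0.09],[0.001,0.004,0.11],[0.001,0.004,0.119],[0.001,0.004,0.121],[0.001,0.004,0.121]],"rotation":[[0,0,0.17],[0,0,0.17],[0,0,0.17],[0,0,0.17],[0,0,0.17],[0,0,0.17],[0,0,0.17]]}'
python3 -m pendant '{"dp":[[0,0,0],[0,0,0],[0,0,0],[0,0,0],[0,0,0],[0,0,0],[0,0,0],[0,0,0]],"rotation":[[0,0,0],[0,0,0],[0,0,0],[0,0,0],[0,0,0],[0,0,0],[0,0,0],[0,0,0]]}' 0.015
python3 go.py 464 -49 90 80
```

```text
time: 31.12
tool_pos: [654.3, 145.5, -13.5]
tcp_rot: [3.14, -0.0, 1.401]
contact_force: [-0.5, 0.4, 0.4]
grip_width: 91.7
finger_force: 0.0
time: 32.12
tool_pos: [653.6, 145.4, -14.6]
tcp_rot: [-3.141, 0.0, 1.401]
contact_force: [-1.1, -1.8, 0.3]
grip_width: 29.2
finger_force: 29.9
t 32.12 tcp [653.6 145.4 -14.6] rot [-3.141  0.     1.401] w 29.2 F [-1.1 -1.8  0.3] grip 29.9
dp [-0.2237 -0.1539 -0.1045] rotvec [-0.0001  0.0001  0.0045]
```

```bash
python3 -m pendant '{"dp":[[0,0,-0.02],[0,0,-0.06],[0,0,-0.1],[-0.05,-0.03,-0.12],[-0.1,-0.065,-0.12],[-0.15,-0.1,-0.12],[-0.2,-0.13,-0.12],[-0.2,-0.13,-0.12]],"rotation":[[0,0,0],[0,0,0],[0,0,0],[0,0,0],[0,0,0],[0,0,0],[0,0,0],[0,0,0]]}' |egrep 'width|finger'
python3 -m pendant '{"dp":[[-0.03,-0.015,0],[-0.064,-0.018,0],[-0.064,-0.018,0],[-0.064,-0.018,0]],"rotation":[[0,0,0],[0,0,0],[0,0,0],[0,0,0]]}' |egrep 'width|finger'
python3 w.py w10.png; python3 go.py 464 -49 3.5 80
```

```text
grip_width: 29.0
finger_force: 29.9
grip_width: 29.1
finger_force: 29.9
t 33.67 tcp [463.8 -89.  106. ] rot [ 3.141 -0.     1.401] w 29.2 F [-0.7  0.1  0.6] grip 29.9
dp [ 0.0394 -0.0067  0.1025] rotvec [ 0.001  -0.0001  0.0052]
```

View pics/w10.png

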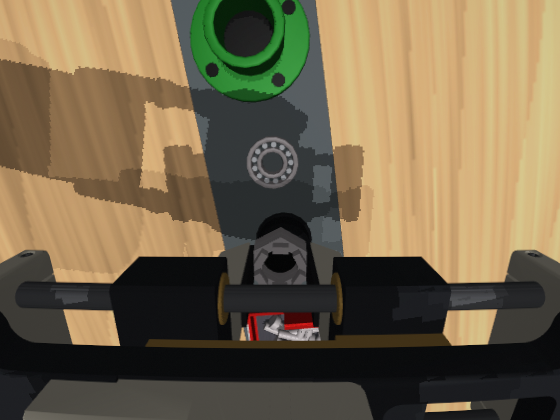

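Small bearing is at (272,162), with the hub above it and the nut held between the fingers at (280,262). I'll compute both centres.

```bash
python3 - <<'E'
from h import *
c=np.load('last.npz'); P=c['P']; print('bearing',cast(c,P,[[272,162]],16.5),'hole',cast(c,P,[[272,161]],18),'nut',cast(c,P,[[280,262]],106+36.6),'hubflange rows',cast(c,P,[[250,100]],13))
E
python3 go.py 464 -49 3.5 80
```

```text
bearing [[464.14966538 -49.35812122]] hole [[464.37695115 -48.27608293]] nut [[464.82567965 -85.03542782]] hubflange rows [[454.77588922   6.07229697]]
t 33.67 tcp [463.8 -89.  106. ] rot [ 3.141 -0.     1.401] w 29.2 F [-0.7  0.1  0.6] grip 29.9
dp [ 0.0394 -0.0067  0.1025] rotvec [ 0.001  -0.0001  0.0052]
```

```bash
python3 -m pendant '{"dp":[[0.0385,-0.0065,0.02],[0.0385,-0.0065,0.05],[0.0385,-0.0065,0.075],[0.0385,-0.0065,0.09],[0.0385,-0.0065,0.097],[0.0385,-0.0065,0.1],[0.0385,-0.0065,0.102],[0.0385,-0.0065,0.102]],"rotation":[[0,0,0],[0,0,0],[0,0,0],[0,0,0],[0,0,0],[0,0,0],[0,0,0],[0,0,0]]}'
python3 go.py 464 -50 3.4 80
```

```text
time: 34.67
tool_pos: [463.5, -50.7, 3.8]
tcp_rot: [3.141, 0.0, 1.401]
contact_force: [-0.0, -0.3, 0.0]
grip_width: 29.7
finger_force: 29.9
t 34.67 tcp [463.5 -50.7   3.8] rot [3.141 0.    1.401] w 29.7 F [-0.  -0.3  0. ] grip 29.9
dp [0.0008 0.0004 0.0004] rotvec [0.0007 0.0001 0.0045]
```

```bash
python3 -m pendant '{"dp":[[0,0,0],[0,0,0],[0,0,0],[0,0,0],[0,0,-0.02],[0,0,-0.06],[0,0,-0.1],[0,0,-0.13]],"rotation":[[0,0,0],[0,0,0],[0,0,0],[0,0,0],[0,0,0],[0,0,0],[0,0,0],[0,0,0]]}' 0.07 >/dev/null
python3 -m pendant '{"dp":[[-0.03,0,0],[-0.08,0,-0.02],[-0.13,0,-0.03],[-0.18,0,-0.03],[-0.2,0,-0.03],[-0.2,0,-0.03],[-0.2,0,-0.03]],"rotation":[[0,0,0],[0,0,0],[0,0,0],[0,0,0],[0,0,0],[0,0,0],[0,0,0]]}'
python3 w.py w11.png
python3 - <<'E'
from h import *
c=vision.capture('top'); cv2.imwrite('pics/t2.png',cv2.resize(c['pixels'][200:290,140:400,::-1],(792,274),interpolation=cv2.INTER_CUBIC))
E
```

```text
time: 36.55
tool_pos: [429.4, -246.4, 163.3]
tcp_rot: [-3.141, -0.001, 1.402]
contact_force: [0.7, 0.7, -0.7]
grip_width: 69.9
finger_force: 0.0
```

View pics/w11.png

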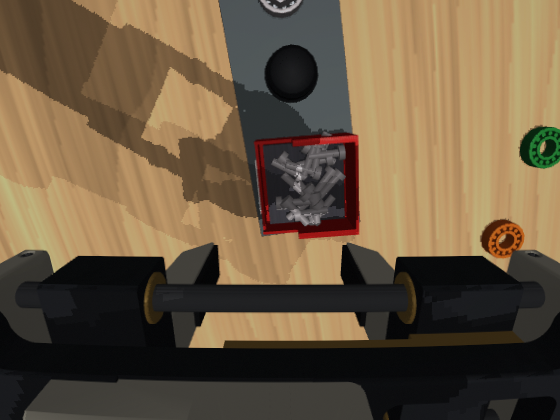

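The dust cap is upright on the mat at (291,73), with the bin undisturbed at (308,185). My picture allowance is used up, so I'll verify the rest numerically from the top camera.

```bash
python3 - <<'E'
from h import *
c=vision.capture('top'); P=pose(c); p=c['pixels']; M=masks(p)
S={'hub':('green',463,52,5),'axle':('green',467,254,10)}
def px(x,y,z):
    q=(np.linalg.inv(P)@[x,y,z,1])[:3]*[1,-1,-1]; return cv2.projectPoints(q.reshape(1,3),np.zeros(3),np.zeros(3),K(c),np.float64(c['dist']))[0].ravel()
for n,(m,x,y,z) in S.items():
    print(n,[np.round(v,1) for v in cv2.minAreaRect(cast(c,P,blob(M[m],px(x,y,z)),z).astype(np.float32))])
for n,x,y,z in(('big',464,157.5,12),('small+nut',464,-49.5,12),('cap',462,-127,8)):
    u=px(x,y,z).round().astype(int); g=p.max(2).astype(int)[u[1]-16:u[1]+17,u[0]-16:u[0]+17]
    bg=np.median(np.r_[g[0],g[-1]]); m=(g>bg+12) if n!='cap' else (g<bg-12)
    k=blob(m,np.array([16,16]))+u-16; print(n,bg,[np.round(v,1) for v in cv2.minEnclosingCircle(cast(c,P,k,z).astype(np.float32))])
    if n[0]=='s': print(g[4:29,4:29])
E
```

```text
hub [array([463.7,  53.9]), array([94.4, 94. ]), np.float64(89.4)]
axle [array([466.4, 253.2]), array([77.3, 78.1]), np.float64(2.9)]
big 79.0 [array([464.1, 157.5]), np.float64(30.7)]
small+nut 80.0 [array([463.7, -51.2]), np.float64(23.4)]
[[ 85  78  82  77  77  77  78  78  83  83  80  80  78  77  79  77  78  78
   75  77  80  81  78  77  82]
 [ 77  77  78  82  81  81  79  76  80  75  77  74  80  80  75  80  82  78
   78  81  76  82  81  83  84]
 [ 80  79  79  82  82  83  78  79  81  78  77  80  77  79  77  79  79  76
   77  80  80  80  74  81  82]
 [ 81  85  76  77  80  75  80  79  77  82  83  83  85  90  82  84  79  82
   80  81  78  77  83  74  81]
 [ 81  79  81  85  78  78  76  75  79  93 103 107 108 107 107 105  91  83
   71  79  80  80  79  81  79]
 [ 76  77  78  82  79  79  78  84 100 101 103  98 105 109 102 105 107 103
   85  76  78  72  83  77  81]
 [ 84  76  79  81  80  81  92 107 101  93  85  96 104 105 101  96 109 113
  104  91  84  77  83  79  84]
 [ 79  83  77  76  78  87 103 111  99  87  89 110 117 121 118 110 116 108
  107 105  87  80  80  81  83]
 [ 77  81  78  74 
[... 1120 characters left out ...]
 75  79  78  81]
 [ 77  79  83  78  80  82  80  84  97 104 103 105  99 102 104 102  99  96
   86  77  77  82  80  79  75]
 [ 79  81  80  76  78  75  75  72  76  95  97  99  99  98 102 101  90  74
   75  79  76  76  82  81  78]
 [ 79  78  77  76  81  77  79  80  78  77  74  82  86  81  82  78  79  79
   72  76  76  79  79  79  80]
 [ 78  76  80  78  81  78  81  78  78  79  76  81  79  79  77  78  78  80
   80  82  78  81  81  79  76]
 [ 81  81  80  79  79  75  76  81  78  79  80  80  76  78  74  79  79  78
   77  79  78  77  78  74  82]
 [ 78  76  74  80  83  75  82  78  77  82  81  76  79  80  79  81  78  79
   77  81  79  77  81  80  83]]
cap 78.0 [array([ 450.5, -140.3]), np.float64(43.1)]
```

```bash
python3 - <<'E'
from h import *
c=np.load('last.npz'); p=c['pixels']; m=p.max(2)<50; m[:40]=0; m[105:]=0; m[:,:250]=0; m[:,330:]=0
b=blob(m,(291,73)); print(b.min(0),b.max(0),cv2.minEnclosingCircle(cast(c,c['P'],b,12).astype(np.float32)))
from plant import workorder
o=get_obs(); print(o['time'],o['contact_force'],workorder.close_job())
E
```

```text
[265  44] [317 104] ((458.4546203613281, -131.74249267578125), 31.681690216064453)
the job is handed in; nothing more can be done
36.7 [ 1.65369392 -0.09533774 -0.46487518] None
```

I handed the job in at 36.7 s: big bearing, hub, small bearing and dust cap are in order along the mat's middle line, with the castle nut about 2 mm off centre on the small bearing; my last measurements put everything within tolerance, but no verdict came back.

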